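Lock the client's armrest with its pin

ROBOT

A 6-joint arm with a two-finger parallel gripper is mounted at the origin on the work surface. World frame = base frame: x ahead of the robot, y to its left, z up, the work surface at z = 0. Lengths are in mm, angles in rad, forces in N, time in s.
With the tool pointing down it reaches from about 400 to 925 mm from the base axis. Payload 12.5 kg.
Tool frame: the origin (TCP) lies on the centre line of the jaws, within the pads' length; the fingertips stand 19 mm ahead of it and the grasp point (between the pads) is the TCP; z points along the fingers, y is the line along which they close (so a half turn about z gives the same grasp; the last joint's range is limited). The gripper opens to 95 mm and grips with 3 to 60 N. Pads are 20 mm wide; open, the fingers measure 119 mm over their backs; the gripper's body (75 mm by 180 mm) begins 59 mm behind the grasp point.
Start: joints at [1.152, 0.491, 1.559, -0, 1.092, -0.106], TCP at [192.31, 594.694, 233.661] pointing down, gripper open.
Joint ranges: [-3.1, 3.1], [-0.84, 2.19], [0.05, 2.79], [-1.13, 4.28], [0.06, 2.93], [-2.69, 2.69]. Speed limits (rad/s): [2.22, 2.22, 2.79, 3.14, 3.14, 3.14].

INTERFACE

Orientations are given as [roll, pitch, yaw] about the fixed x, y, z axes, in that order (R = Rz(yaw) Ry(pitch) Rx(roll)).
In Python, from cell import state, read_camera, job_done gives the robot as it stands.
- The arm moves only by the tool arm_command, never from a script. Its argument "deltas" is a list of rows, each an object of numbers: "dx", "dy", "dz": the shift along the world's x, y, z in m; "yaw": the turn about the world's z in degrees. In form: [{"dx": .., "dy": .., "dz": .., "yaw": ..}, ...]. A call has 1 to 20 rows; each row shifts and turns the commanded pose from where the row before left it; what a row does not reach is not made up. A row lasts 1/10 s, in which the tool goes at most 50 mm and 8.59 degrees, less where a joint would pass 70% of its speed; a pose out of reach is approached as far as the arm can. A call with a gripper value outside its range is refused whole. "gripper" is the finger opening in m, from 0 to 0.0951, set as the call begins (left out, the last holds). The fingers move at their own pace and stop on an object; the grip force is fixed at half the most. Time passes only in rows, so rows that do not move let the fingers close. It gives the time, the measured TCP pose, the force, the opening and the grip force at its end, in the units of the state.
- state(): the state, without advancing time (a new reading comes with each control period).
- read_camera(name): name is "scene" or "side" or "wrist"; returns a dict with "color" (480x640x3 uint8, red, green, blue), "range_z" (480x640 float32, mm along the optical axis (not along the pixel's ray), 0 where there is no reading), "fx", "fy", "cx", "cy" (pixels), "k1" (the pictures are not rectified: a ray, as slopes to the right and down, at radius r is drawn at 1 + k1 r^2 times it, then the intrinsics apply), "extrinsics" (4x4, takes a point from camera to world coordinates). Camera axes: x right, y up, looking along -z (the intrinsics and any distortion apply to the point x, -y, -z); pixel columns grow to the right and rows downward; lengths in mm; the calibration is good to about 2 mm. A picture is of the moment at which its call begins.
- job_done(): hands the job in; it is judged then, once.
The state is a dict: "t": time; "joints": joint angles; "qvel": joint speeds; "tau": joint torques, N m; "eef_pos": TCP position; "tcp_rot": TCP orientation; "ft_force": force on the tool from outside, world axes, zero at the start; "moment": the same for the moment, N m; "opening": opening from 0.0 (shut) to 1.0 (fully open); "grip_force": force on a finger pad.
Only numpy, scipy, OpenCV 4.12 (cv2) and the standard library are available. Lean on these libraries where they do the work, as an engineer would, in place of code of your own. Each camera call takes 0.05 s, during which the arm holds its last target. There are 200 camera calls.

TASK

Lock the client's armrest: take the locking pin out of its wooden cradle, reach its point into the mouth under the pad's near edge and feel gently across the hidden steel plate until it finds the hole, then push the pin fully home and leave it there. Never press the pin on the armrest harder than 25 N, and do not disturb the jar, the bottle or the bowl.

Things in the scene. Friction and masses are not known exactly. Their poses are not given: they have to be found in the camera images.
- pin_grip (a point): Locking pin, loose, about 120 g, a straight rod 210 mm long, lying level in the cradle: black square grip 90 x 22 x 22 mm, then a steel shank (see pin_tip). This point is the grip's centre, 50 mm above the table at the start; x runs along the pin to its point (165 mm off), z up. Take it here from above, across y: the grip is free for 30 mm either way along x, down to the cradle's board.
- pin_tip (a point): The end of the pin's point, on its axis, 165 mm from pin_grip; same axes. The steel shank is round, 10 mm in diameter and 120 mm long; its last 8 mm taper to a flat point 5 mm in diameter.
- cradle: Wooden cradle, fixed, on either side of the armrest: a board 230 x 60 x 12 mm with two notched posts 54 mm high under the pin, at 34 to 46 mm behind the grip's centre and 109 to 121 mm ahead. The pin lifts straight up out of it. Origin on the table below the centre of the pin's grip as it lies, x along the pin to its point.
- armrest: Client's armrest, fixed: dark steel base with a dark red pad 230 x 190 mm, 135 mm high in all. Its front looks roughly towards the robot. Under the pad's near edge (at x = -55 mm) is a mouth that ends at the hidden steel plate. Origin on the table straight below the middle of that plate's face; x points into the plate, away from the robot, y along the face, z up.
- mouth (a point): Middle of the opening of the armrest's mouth, 75 mm above the table and 50 mm before the hidden face; axes as armrest. The mouth is 90 mm wide (y), 40 mm high (z 55 to 95 mm) and 50 mm deep, and opens to -x.
- face (a point): A point on the hidden face (flat upright plate filling the mouth's back), in its middle (y = 0) and at the hole's height, 78 mm above the table; axes as armrest. The one hole is 12 mm square, runs along x, 45 mm deep with a solid bottom. Its y differs each time, -24 to +24 mm from here, and cannot be seen. The plate does not give under the pin. Fully home: the point 36 to 45 mm past the face.
- jar: Amber glass jar with a black cap, loose, 64 mm in diameter, 85 mm high; origin at the centre of its underside. Leave it alone. It stands on the side of the armrest away from the cradle.
- bottle: Clear plastic bottle with a white cap, loose, 56 mm in diameter, 150 mm high; origin at the centre of its underside. Leave it alone.
- bowl: Steel bowl, loose, 100 mm in diameter, 45 mm high; origin at the centre of its underside. Leave it alone.
Not all that is in view belongs to the job. There is more than one size of the part that bears pin_grip; the job needs the largest.

How it is judged:
By the outcome, as a careful person would: the job done as asked, in the order asked, and still so for the second after the job is handed in, with the robot touching nothing.
It also fails if it takes over 72 s, if anything falls off the work surface, if the arm or the gripper's body presses on something with over 40 N, if the wrist force passes 120 N, or if a joint passes its speed limit or range.

## Working session

There is one attempt and no reset: what is moved stays moved. The work goes in short steps, Python scripts to look and compute and a tool call to move; the robot and the scene stay as the last step left them, time stands still between calls to the robot, and variables do not carry over. Pictures are saved under pics/ and viewed, at most 10 in all, crops included, and the job is handed in when it is done.

Besides the shell and the picture viewer there is one more tool, called after "Emit:" as name(argument=value, ...) on one line, values as JSON. arm_command: Moves the arm, as the interface text tells. Its arguments: {"type":"object","properties":{"deltas":{"type":"array"},"gripper":{"type":"number"}},"required":["deltas"]}

```bash
ls; mkdir -p pics; cat > h.py <<'E'
import numpy as np, cv2
from cell import state, read_camera, job_done
def cloud(c):
    h,w=c["range_z"].shape
    u,v=np.meshgrid(np.arange(w),np.arange(h))
    K=np.array([[c["fx"],0,c["cx"]],[0,c["fy"],c["cy"]],[0,0,1]])
    p=cv2.undistortPoints(np.stack([u,v],-1).reshape(-1,1,2).astype(np.float64),K,np.array([c["k1"],0,0,0,0.])).reshape(h,w,2)
    d=np.stack([p[...,0],-p[...,1],-np.ones((h,w))],-1)
    E=np.array(c["extrinsics"])
    P=(d*c["range_z"][...,None])@E[:3,:3].T+E[:3,3]
    P[c["range_z"]==0]=np.nan
    return P, d@E[:3,:3].T, E[:3,3]
def plane(c,uv,z):
    _,d,o=cloud(c); r=d[int(round(uv[1])),int(round(uv[0]))]; return o+r*(z-o[2])/r[2]
E
python3 - <<'E'
from h import *
import pickle
for n in ("scene","side"):
    c=read_camera(n); pickle.dump(c,open(n+".pkl","wb"))
    cv2.imwrite(f"pics/{n}0.png",c["color"][...,::-1])
    P,d,o=cloud(c); print(n,c["k1"],o,np.isfinite(P[...,0]).mean())
print(state())
E
```

```text
pics
scene -0.05006167074441462 [1095.94297658 -367.49670802 1007.02634521] 0.9958268229166667
side -0.02926004477563101 [ 316.29828193 -890.26886254  672.01708355] 0.9958561197916667
{'t': 0.1, 'joints': array([ 1.15238305e+00,  4.91517408e-01,  1.55939341e+00, -2.85574713e-05,
        1.09169199e+00, -1.05575209e-01]), 'qvel': array([ 0.00041109,  0.00051219, -0.00186768,  0.00065781,  0.00103475,
        0.00172231]), 'tau': array([ 2.39241890e-03, -6.13621902e+01, -2.58604056e+01,  6.93866378e-02,
        4.70067852e-02, -6.14469968e-05]), 'eef_pos': array([192.23966881, 594.49434729, 233.1072231 ]), 'tcp_rot': array([-3.14058545e+00, -8.12614212e-05,  2.82876772e+00]), 'ft_force': array([-0.15166372, -0.54887985, -0.13991136]), 'moment': array([-0.0302679 , -0.02939225,  0.01544124]), 'grip_force': 0.0, 'opening': 0.9981557084150331}
```

View pics/scene0.png

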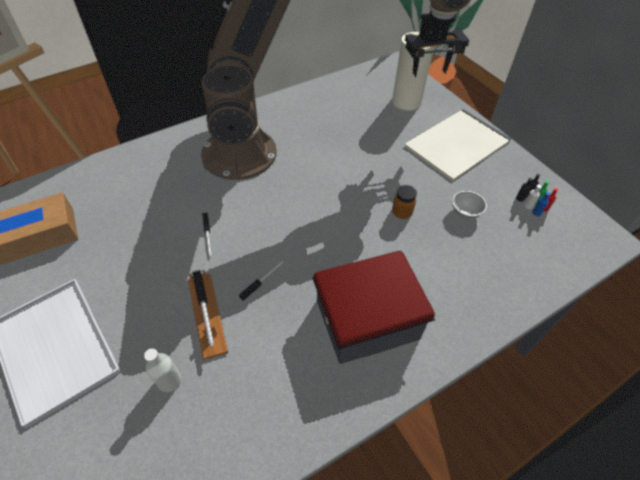

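View pics/side0.png

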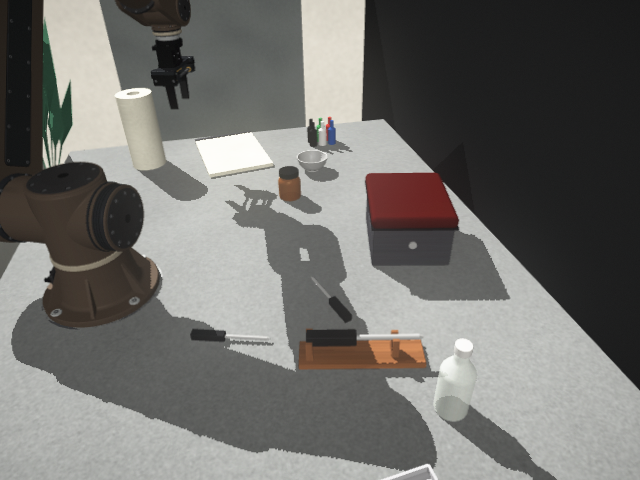

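```bash
python3 - <<'E'
from h import *
import pickle
for n in ("scene","side"):
    c=pickle.load(open(n+".pkl","rb")); P,d,o=cloud(c)
    h=cv2.cvtColor(c["color"],cv2.COLOR_RGB2HSV); H,S,V=[h[...,i].astype(int) for i in range(3)]
    x,y,z=P[...,0],P[...,1],P[...,2]
    red=((H<8)|(H>170))&(S>150)&(z>128)&(z<145)&(x>300)
    k,l,st,_=cv2.connectedComponentsWithStats(red.astype(np.uint8)); i=1+st[1:,4].argmax()
    Q=P[l==i]; r=cv2.minAreaRect(Q[:,:2].astype(np.float32))
    print(n,"pad",r,"z",np.median(Q[:,2]),"corners",cv2.boxPoints(r).round(1).tolist())
    # pin: points between z 42 and 70 near the cradle
    u,v=np.meshgrid(np.arange(640),np.arange(480))
    box=(u>185)&(u<230)&(v>262)&(v<358) if n=="scene" else (u>298)&(u<426)&(v>322)&(v<372)
    for nm,m in (("grip",box&(V<70)&(z>40)&(z<75)),("shank",box&(S<70)&(V>110)&(z>40)&(z<75)),("board",box&(H<20)&(S>110)&(z>5)&(z<20))):
        Q=P[m]
        if len(Q)<20: print(nm,len(Q));continue
        r=cv2.minAreaRect(Q[:,:2].astype(np.float32)); print(nm,len(Q),r,"mean",Q.mean(0).round(1),"z95",np.percentile(Q[:,2],[5,95]).round(1))
    x0,x1,y0,y1=(180,300,200,365) if n=="scene" else (185,435,270,375)
    s=3 if n=="side" else 3
    if n=="side": cv2.imwrite("pics/crop.png",cv2.resize(c["color"][y0:y1,x0:x1,::-1],None,fx=s,fy=s,interpolation=cv2.INTER_CUBIC))
    Q=P[box|True]; g=(abs(z)<20)&(x>300)&(x<700)&(y<100)&(y>-300); print("table",np.median(z[g]))
    if n=="scene":
        for nm,m in (("jar",(H>5)&(H<20)&(S>120)&(z>15)&(z<60)&(u>380)&(u<420)&(v>180)&(v<222)),("bottle",(z>20)&(z<160)&(u>140)&(u<185)&(v>340)&(v<395)),("bowl",(z>25)&(z<60)&(u>445)&(u<495)&(v>185)&(v<225))):
            print(nm,np.nanmean(P[m],0).round(0))
E
```

```text
scene pad ((721.48193359375, 10.604255676269531), (223.37374877929688, 183.83737182617188), 76.4691162109375) z 135.7672034560735 corners [[606.0, -76.5], [784.7000122070312, -119.5], [837.0, 97.69999694824219], [658.2000122070312, 140.6999969482422]]
grip 274 ((452.9908752441406, -312.5596923828125), (22.941158294677734, 87.403076171875), 78.3505630493164) mean [ 456.8 -311.8   61.1] z95 [52.4 65.5]
shank 195 ((510.115966796875, -319.9358215332031), (35.88898849487305, 211.97808837890625), 79.76066589355469) mean [ 553.9 -332.9   54.6] z95 [50.6 57.8]
board 1265 ((507.62335205078125, -323.5771789550781), (57.737159729003906, 228.9080047607422), 77.44024658203125) mean [ 526.3 -326.2   13. ] z95 [10.  16.3]
table 1.4548666893289806
jar [494. 289.  39.]
bottle [ 630. -461.   94.]
bowl [573. 477.  37.]
side pad ((729.3845825195312, 10.364601135253906), (218.76248168945312, 160.17225646972656), 75.03440856933594) z 133.3536632883804 corners [[623.7999877929688, -74.5999984741211], [778.5, -116.0], [835.0, 95.4000015258789], [680.2999877929688, 136.6999969482422]]
grip 768 ((450.5918273925781, -314.645263671875), (30.25467872619629, 89.97473907470703), 75.64214324951172) mean [ 451.3 -316.1   54.9] z95 [42.5 60.5]
shank 340 ((554.4845581054688, -330.7309265136719), (18.91820526123047, 116.71589660644531), 78.39434814453125) mean [ 553.2 -335.2   51.1] z95 [47.2 53.9]
board 2755 ((505.06951904296875, -324.3031311035156), (62.40533447265625, 227.93582153320312), 78.36625671386719) mean [ 509.  -330.4   10. ] z95 [ 7.4 12.4]
table -1.7013699274432952
```

View pics/crop.png

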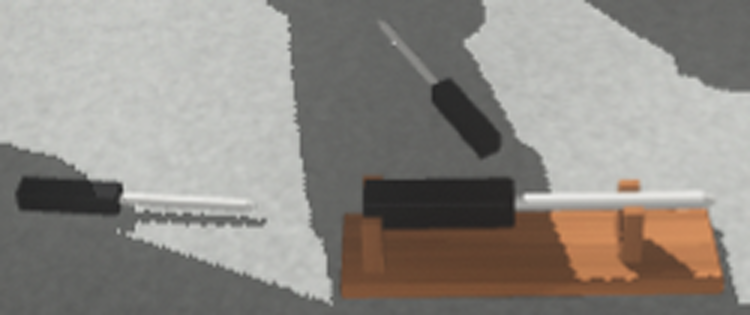

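The crop shows three pins: small ones at side px (210,335) and (335,300), and one in the cradle at (360,338). The cradle pin is the longest and the only one lying in a cradle, so it's the one to take. It points at about -12°. The armrest points at about -13.5°, with its face near (683,20).

Emit:
arm_command(deltas=[{"dx": 0.031,"dy": -0.0375,"yaw": 0.75},{"dx": 0.031,"dy": -0.0375,"yaw": 0.75},{"dx": 0.031,"dy": -0.0375,"yaw": 0.75},{"dx": 0.031,"dy": -0.0375,"yaw": 0.75},{"dx": 0.031,"dy": -0.0375,"yaw": 0.75},{"dx": 0.031,"dy": -0.0375,"yaw": 0.75},{"dx": 0.031,"dy": -0.0375,"yaw": 0.75},{"dx": 0.031,"dy": -0.0375,"yaw": 0.75},{"dy": -0.035},{"dy": -0.035},{"dy": -0.035},{"dy": -0.035},{"dy": -0.035},{"dy": -0.035},{"dy": -0.035},{"dy": -0.035},{"dy": -0.035},{"dy": -0.03},{"dy": -0.02},{"dy": 0}], gripper=0.095)

```text
$.deltas[0]: bad value
```

Emit:
arm_command(deltas=[{"dx": 0.031,"dy": -0.0375,"dz": 0.0,"yaw": 0.75},{"dx": 0.031,"dy": -0.0375,"dz": 0.0,"yaw": 0.75},{"dx": 0.031,"dy": -0.0375,"dz": 0.0,"yaw": 0.75},{"dx": 0.031,"dy": -0.0375,"dz": 0.0,"yaw": 0.75},{"dx": 0.031,"dy": -0.0375,"dz": 0.0,"yaw": 0.75},{"dx": 0.031,"dy": -0.0375,"dz": 0.0,"yaw": 0.75},{"dx": 0.031,"dy": -0.0375,"dz": 0.0,"yaw": 0.75},{"dx": 0.031,"dy": -0.0375,"dz": 0.0,"yaw": 0.75},{"dx": 0.0,"dy": -0.035,"dz": 0.0,"yaw": 0.0},{"dx": 0.0,"dy": -0.035,"dz": 0.0,"yaw": 0.0},{"dx": 0.0,"dy": -0.035,"dz": 0.0,"yaw": 0.0},{"dx": 0.0,"dy": -0.035,"dz": 0.0,"yaw": 0.0},{"dx": 0.0,"dy": -0.035,"dz": 0.0,"yaw": 0.0},{"dx": 0.0,"dy": -0.035,"dz": 0.0,"yaw": 0.0},{"dx": 0.0,"dy": -0.035,"dz": 0.0,"yaw": 0.0},{"dx": 0.0,"dy": -0.03,"dz": 0.0,"yaw": 0.0},{"dx": 0.0,"dy": -0.015,"dz": 0.0,"yaw": 0.0},{"dx": 0.0,"dy": 0.0,"dz": 0.0,"yaw": 0.0},{"dx": 0.0,"dy": 0.0,"dz": 0.0,"yaw": 0.0}], gripper=0.095)

```text
t: 2.0
eef_pos: [440.2, 4.8, 233.5]
tcp_rot: [3.141, -0.0, 2.933]
ft_force: [-0.1, -0.4, 0.3]
opening: 0.998
grip_force: 0.0
```

```bash
cat > pad.py <<'E'
from h import *
import sys
c=read_camera("wrist"); P,d,o=cloud(c); x,y,z=P[...,0],P[...,1],P[...,2]
cv2.imwrite(sys.argv[1],c["color"][...,::-1])
h=cv2.cvtColor(c["color"],cv2.COLOR_RGB2HSV); H,S,V=[h[...,i].astype(int) for i in range(3)]
print("cam",o,"look",-np.array(c["extrinsics"])[:3,2])
red=((H<8)|(H>170))&(S>130)&(V>25); print("red",red.sum())
if red.sum()>200:
    Q=P[red]; Q=Q[np.isfinite(Q[:,0])]; print("z",np.percentile(Q[:,2],[2,25,50,75,98]).round(1))
    r=cv2.minAreaRect(Q[:,:2].astype(np.float32)); print(r,cv2.boxPoints(r).round(1).tolist())
    v,u=np.nonzero(red); print("px",u.min(),u.max(),v.min(),v.max())
E
python3 pad.py pics/w1.png
```

```text
cam [364.4739691   20.83036947 384.68028907] look [ 0.27072618 -0.05831824 -0.9608883 ]
red 119
```

Emit:
arm_command(deltas=[{"dx": 0.0,"dy": -0.03,"dz": 0.0,"yaw": 0.0},{"dx": 0.0,"dy": -0.035,"dz": 0.0,"yaw": 0.0},{"dx": 0.0,"dy": -0.035,"dz": 0.0,"yaw": 0.0},{"dx": 0.0,"dy": -0.035,"dz": 0.0,"yaw": 0.0},{"dx": 0.0,"dy": -0.035,"dz": 0.0,"yaw": 0.0},{"dx": 0.0,"dy": -0.035,"dz": 0.0,"yaw": 0.0},{"dx": 0.0,"dy": -0.035,"dz": 0.0,"yaw": 0.0},{"dx": 0.0,"dy": -0.035,"dz": 0.0,"yaw": 0.0},{"dx": 0.0,"dy": -0.03,"dz": 0.0,"yaw": 0.0},{"dx": 0.0,"dy": -0.013,"dz": 0.0,"yaw": 0.0},{"dx": 0.0,"dy": 0.0,"dz": 0.0,"yaw": 0.0},{"dx": 0.0,"dy": 0.0,"dz": 0.0,"yaw": 0.0}])

```text
t: 3.25
eef_pos: [440.4, -311.9, 233.5]
tcp_rot: [3.141, -0.001, 2.934]
ft_force: [0.5, 0.3, -0.4]
opening: 0.996
grip_force: 0.0
```

```bash
python3 - <<'E'
from h import *
import pickle
c=read_camera("wrist"); pickle.dump(c,open("w2.pkl","wb"))
cv2.imwrite("pics/w2.png",c["color"][...,::-1])
P,d,o=cloud(c); print(o,state()["eef_pos"],state()["tcp_rot"])
E
```

```text
[ 364.70793379 -296.14984664  384.6065956 ] [ 440.48945448 -311.76641982  233.60730583] [ 3.14099834e+00 -4.40393644e-04  2.93464655e+00]
```

View pics/w2.png

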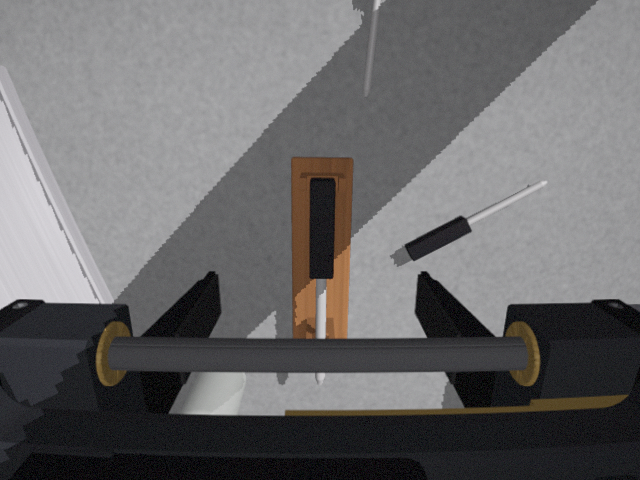

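The wrist view shows the cradle pin well aligned with the jaws: black grip px (310–335, 178–278), shank tip at (320,382). The small pins at (437,238) and (370,60) are out of the way.

```bash
python3 - <<'E'
from h import *
import pickle
c=pickle.load(open("w2.pkl","rb")); P,d,o=cloud(c)
g=c["color"].max(-1); u,v=np.meshgrid(np.arange(640),np.arange(480))
m=((g<60)&(u>300)&(u<345)&(v>170)&(v<285)).astype(np.uint8)
k,l,st,_=cv2.connectedComponentsWithStats(m); i=1+st[1:,4].argmax(); print(st[i])
Q=P[(l==i)]; T=Q[Q[:,2]>np.nanpercentile(Q[:,2],50)-4]; r=cv2.minAreaRect(T[:,:2].astype(np.float32)); print("grip top",r,np.nanmedian(T[:,2]))
pts=cv2.findNonZero((l==i).astype(np.uint8)).astype(np.float32); rr=cv2.minAreaRect(pts); print(rr)
print("by ray z61",plane(c,rr[0],61)[:2], [plane(c,p,61)[:2].round(1).tolist() for p in ((322,179),(321,278))], "tip z52",plane(c,(320,382),52)[:2])
s=(c["color"].min(-1)>120)&(u>308)&(u<332)&(v>282)&(v<338)
vs=np.arange(284,334,4); ax=[]
for vv in vs:
    w=np.nonzero(s[vv])[0]
    if 4<len(w)<16: ax.append(plane(c,(w.mean(),vv),53)[:2])
ax=np.array(ax); f=cv2.fitLine(ax.astype(np.float32),cv2.DIST_HUBER,0,.01,.01).ravel(); print("shank",f,np.degrees(np.arctan2(f[1],f[0])))
E
```

```text
[ 309  178   27  101 2455]
grip top ((452.6080322265625, -311.0718078613281), (21.647232055664062, 89.4281234741211), 77.1824722290039) 60.95048996131294
((321.9302673339844, 228.0054473876953), (25.07394027709961, 100.2831039428711), 0.7252242565155029)
by ray z61 [ 449.8807434  -310.21816796] [[408.1, -301.6], [495.6, -320.5]] tip z52 [ 611.56075266 -345.39765763]
shank [ 9.7667116e-01 -2.1474038e-01  5.3454755e+02 -3.2840469e+02] -12.400295
```

Emit:
arm_command(deltas=[{"dx": 0.011,"dy": 0.001,"dz": -0.02,"yaw": -0.5},{"dx": 0,"dy": 0,"dz": -0.03,"yaw": 0},{"dx": 0,"dy": 0,"dz": -0.03,"yaw": 0},{"dx": 0,"dy": 0,"dz": -0.03,"yaw": 0},{"dx": 0,"dy": 0,"dz": -0.03,"yaw": 0},{"dx": 0,"dy": 0,"dz": -0.022,"yaw": 0},{"dx": 0,"dy": 0,"dz": -0.015,"yaw": 0},{"dx": 0,"dy": 0,"dz": -0.006,"yaw": 0},{"dx": 0,"dy": 0,"dz": 0,"yaw": 0},{"dx": 0,"dy": 0,"dz": 0,"yaw": 0}])

```text
t: 4.3
eef_pos: [451.7, -312.0, 51.5]
tcp_rot: [-3.141, 0.001, 2.925]
ft_force: [-0.1, 0.6, -0.0]
opening: 1.001
grip_force: 0.0
```

Emit:
arm_command(deltas=[{"dx": 0,"dy": 0,"dz": 0,"yaw": 0},{"dx": 0,"dy": 0,"dz": 0,"yaw": 0},{"dx": 0,"dy": 0,"dz": 0,"yaw": 0},{"dx": 0,"dy": 0,"dz": 0,"yaw": 0},{"dx": 0,"dy": 0,"dz": 0,"yaw": 0},{"dx": 0,"dy": 0,"dz": 0,"yaw": 0},{"dx": 0,"dy": 0,"dz": 0,"yaw": 0},{"dx": 0,"dy": 0,"dz": 0,"yaw": 0}], gripper=0.015)

```text
t: 5.1
eef_pos: [451.3, -312.3, 50.6]
tcp_rot: [3.141, -0.0, 2.925]
ft_force: [-0.2, -0.0, -0.1]
opening: 0.385
grip_force: 0.0
```

Emit:
arm_command(deltas=[{"dx": 0,"dy": 0,"dz": 0,"yaw": 0},{"dx": 0,"dy": 0,"dz": 0,"yaw": 0},{"dx": 0,"dy": 0,"dz": 0,"yaw": 0},{"dx": 0,"dy": 0,"dz": 0,"yaw": 0},{"dx": 0,"dy": 0,"dz": 0,"yaw": 0}], gripper=0.015)

```text
t: 5.6
eef_pos: [451.3, -312.2, 50.6]
tcp_rot: [3.141, -0.0, 2.925]
ft_force: [-0.4, 0.8, -0.3]
opening: 0.228
grip_force: 29.9
```

Emit:
arm_command(deltas=[{"dx": 0,"dy": 0,"dz": 0.01,"yaw": 0},{"dx": 0,"dy": 0,"dz": 0.02,"yaw": 0},{"dx": 0,"dy": 0,"dz": 0.03,"yaw": 0},{"dx": 0,"dy": 0,"dz": 0.03,"yaw": 0},{"dx": 0,"dy": 0.01,"dz": 0.03,"yaw": 0},{"dx": -0.002,"dy": 0.02,"dz": 0.01,"yaw": 0},{"dx": -0.002,"dy": 0.03,"dz": 0,"yaw": -0.2},{"dx": -0.002,"dy": 0.035,"dz": 0,"yaw": -0.2},{"dx": -0.002,"dy": 0.035,"dz": 0,"yaw": -0.2},{"dx": -0.002,"dy": 0.035,"dz": 0,"yaw": -0.2},{"dx": -0.002,"dy": 0.035,"dz": 0,"yaw": -0.2},{"dx": -0.001,"dy": 0.035,"dz": 0,"yaw": -0.1},{"dx": 0,"dy": 0.035,"dz": 0,"yaw": 0},{"dx": 0,"dy": 0.035,"dz": 0,"yaw": 0},{"dx": 0,"dy": 0.035,"dz": 0,"yaw": 0},{"dx": 0,"dy": 0.03,"dz": 0,"yaw": 0},{"dx": 0,"dy": 0.02,"dz": 0,"yaw": 0},{"dx": 0,"dy": 0,"dz": 0,"yaw": 0},{"dx": 0,"dy": 0,"dz": 0,"yaw": 0}])

```text
t: 7.5
eef_pos: [437.5, 78.1, 180.3]
tcp_rot: [-3.141, -0.001, 2.907]
ft_force: [-0.7, -1.4, -1.1]
opening: 0.23
grip_force: 29.9
```

```bash
python3 - <<'E'
from h import *
import pickle
c=pickle.load(open("scene.pkl","rb")); P,d,o=cloud(c)
h=cv2.cvtColor(c["color"],cv2.COLOR_RGB2HSV); H,S,V=[h[...,i].astype(int) for i in range(3)]
z=P[...,2]; red=(((H<8)|(H>170))&(S>150)&(z>131)&(z<142)&(P[...,0]>300)).astype(np.uint8)
k,l,st,_=cv2.connectedComponentsWithStats(red); i=1+st[1:,4].argmax()
ct=max(cv2.findContours((l==i).astype(np.uint8),cv2.RETR_EXTERNAL,cv2.CHAIN_APPROX_NONE)[0],key=len).reshape(-1,2)
X=np.array([plane(c,p,135)[:2] for p in ct])
a=np.radians(-13.5); R=np.array([[np.cos(a),np.sin(a)],[-np.sin(a),np.cos(a)]]); L=(X-[721.5,10.6])@R.T
for ax,s in ((0,-1),(0,1),(1,-1),(1,1)):
    o_=1-ax; lim=70 if ax==0 else 55
    m=(abs(L[:,o_])<lim)&(L[:,ax]*s>50)
    f=np.polyfit(L[m,o_],L[m,ax],1); print("xy"[ax],s,"offset",f[1].round(1),"slope deg",np.degrees(f[0]).round(2),m.sum())
E
python3 pad.py pics/w3.png
python3 - <<'E'
from h import *
c=read_camera("side"); cv2.imwrite("pics/s3.png",c["color"][...,::-1])
E
```

```text
x -1 offset -88.6 slope deg 1.51 57
x 1 offset 88.3 slope deg -0.06 64
y -1 offset -108.5 slope deg -0.31 50
y 1 offset 106.2 slope deg 4.05 64
cam [362.24352437  96.09875287 331.50180098] look [ 0.2687202  -0.06547341 -0.96099047]
red 41
```

View pics/w3.png

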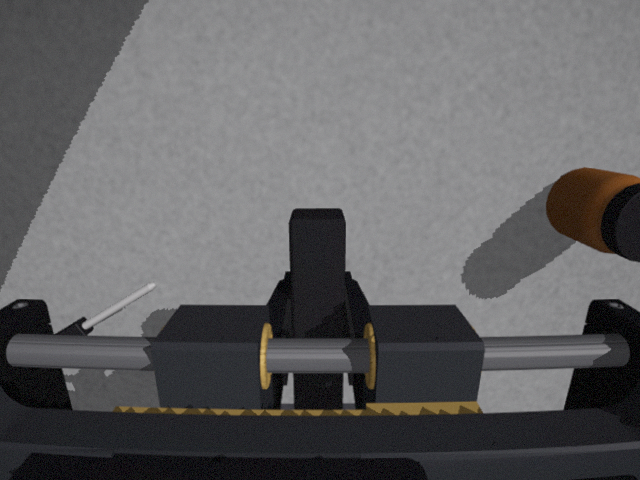

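The wrist view only shows the gripper holding the pin grip at (318,260), with the jar well clear at (610,210). I'll get the armrest yaw from plane fits of its side faces.

```bash
python3 - <<'E'
from h import *
import pickle
C=np.array([721.5,10.6]); a=np.radians(-13.5); R=np.array([[np.cos(a),np.sin(a)],[-np.sin(a),np.cos(a)]])
for n,ax,s in (("side",1,-1),("scene",0,1),("scene",1,-1)):
    c=pickle.load(open(n+".pkl","rb")); P,_,_=cloud(c); Q=P.reshape(-1,3); Q=Q[np.isfinite(Q[:,0])]
    for lo,hi in ((15,85),(108,122)):
        L=np.c_[(Q[:,:2]-C)@R.T,Q[:,2]]
        m=(L[:,2]>lo)&(L[:,2]<hi)&(L[:,ax]*s>(75 if ax==0 else 85))&(L[:,ax]*s<130)&(abs(L[:,1-ax])<(85 if ax==0 else 75))
        M=L[m]
        if len(M)<50: print(n,lo,len(M)); continue
        A=np.c_[M[:,1-ax],M[:,2]-75,np.ones(len(M))]; w=np.ones(len(M),bool)
        for _ in range(4):
            f=np.linalg.lstsq(A[w],M[w,ax],rcond=None)[0]; r=M[:,ax]-A@f; w=abs(r)<2.5*np.std(r[w])
        print(n,"xy"[ax],s,lo,"n",w.sum(),"off",f[2].round(1),"slope",np.degrees(f[0]).round(2),"tilt",np.degrees(f[1]).round(1),"rms",r[w].std().round(1), "extent",np.percentile(M[w][:,1-ax],[1,99]).round(0))
E
```

```text
side y -1 15 n 1604 off -100.6 slope 0.05 tilt 0.1 rms 1.5 extent [-73.  74.]
side y -1 108 n 327 off -104.0 slope 0.21 tilt -8.4 rms 1.3 extent [-73.  74.]
scene x 1 15 n 807 off 85.0 slope -0.12 tilt -0.7 rms 0.7 extent [-83.  83.]
scene x 1 108 n 177 off 86.5 slope -0.09 tilt 4.9 rms 1.0 extent [-82.  83.]
scene y -1 15 n 157 off -101.5 slope 0.21 tilt 0.0 rms 0.3 extent [-72.  75.]
scene y -1 108 n 65 off -109.4 slope 0.17 tilt -2.5 rms 0.5 extent [-73.  73.]
```

View pics/s3.png

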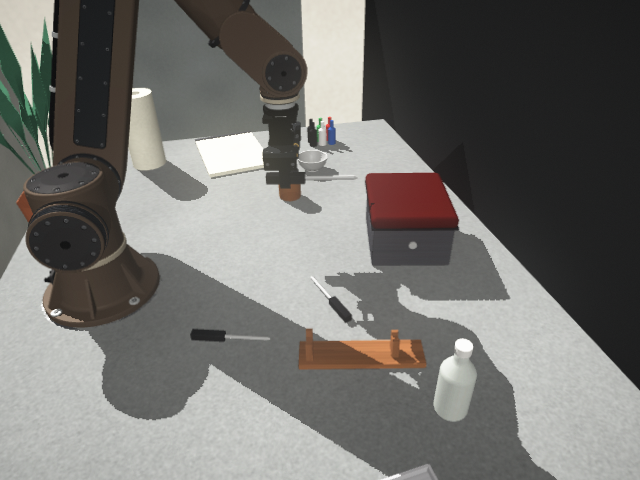

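The side view shows the pin level in the gripper, tip at (355,177), clear of the pad. Cradle, jar and bowl are undisturbed. Armrest yaw is -13.4° and the pin matches it. Next I lower to hole height and enter the mouth.

Emit:
arm_command(deltas=[{"dx": -0.002,"dy": -0.008,"dz": -0.02,"yaw": 0},{"dx": -0.002,"dy": -0.008,"dz": -0.025,"yaw": 0},{"dx": -0.002,"dy": -0.008,"dz": -0.025,"yaw": 0},{"dx": 0,"dy": 0,"dz": -0.02,"yaw": 0},{"dx": 0,"dy": 0,"dz": -0.01,"yaw": 0},{"dx": 0,"dy": 0,"dz": -0.002,"yaw": 0},{"dx": 0,"dy": 0,"dz": 0,"yaw": 0},{"dx": 0,"dy": 0,"dz": 0,"yaw": 0}])

```text
t: 8.4
eef_pos: [432.7, 53.7, 79.4]
tcp_rot: [3.141, 0.001, 2.906]
ft_force: [-0.4, 0.4, -1.2]
opening: 0.226
grip_force: 29.9
```

```bash
python3 - <<'E'
from h import *
print(state()["eef_pos"])
c=read_camera("side"); P,_,_=cloud(c)
u,v=np.meshgrid(np.arange(640),np.arange(480))
m=(c["color"].min(-1)>100)&(abs(P[...,2]-78)<15)&(P[...,0]>480)&(P[...,0]<640)&(P[...,1]>-30)&(P[...,1]<90)
Q=P[m]; print(m.sum())
if m.sum()>20:
    t=Q[:,0]; print("x",t.min(),t.max()); print("z fit at ends",np.polyval(np.polyfit(t,Q[:,2],1),[t.min(),t.max()]),"y",np.polyval(np.polyfit(t,Q[:,1],1),[t.min(),t.max()]))
cv2.imwrite("pics/s4.png",cv2.resize(c["color"][130:290,240:480,::-1],None,fx=3,fy=3,interpolation=cv2.INTER_CUBIC))
E
```

```text
[432.69181938  53.66785665  79.36649131]
214
x 480.03292833980595 591.3425732166102
z fit at ends [78.87993111 79.06837674] y [38.36473569 14.23419068]
```

View pics/s4.png

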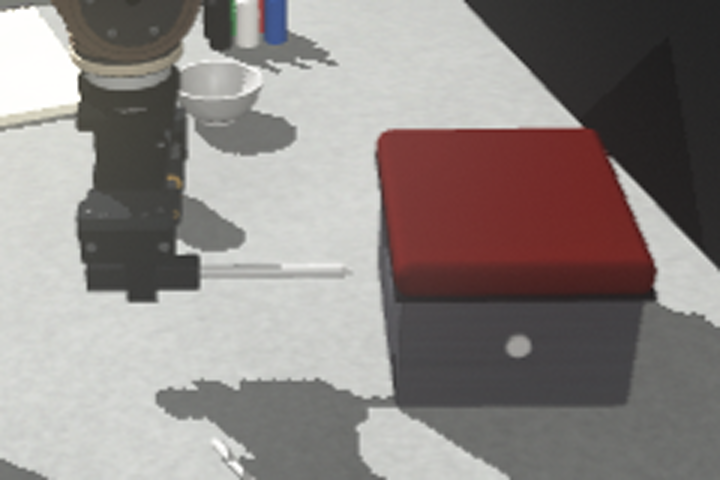

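The crop shows the pin level, tip at crop px (348,271), just before the pad's near edge (385,290). Entering the mouth.

Emit:
arm_command(deltas=[{"dx": 0.0097,"dy": -0.0023,"dz": 0,"yaw": 0},{"dx": 0.0097,"dy": -0.0023,"dz": 0,"yaw": 0},{"dx": 0.0097,"dy": -0.0023,"dz": 0,"yaw": 0},{"dx": 0.0097,"dy": -0.0023,"dz": 0,"yaw": 0},{"dx": 0.0097,"dy": -0.0023,"dz": 0,"yaw": 0},{"dx": 0.0049,"dy": -0.0012,"dz": 0,"yaw": 0},{"dx": 0.0049,"dy": -0.0012,"dz": 0,"yaw": 0},{"dx": 0.0029,"dy": -0.0007,"dz": 0,"yaw": 0},{"dx": 0,"dy": 0,"dz": 0,"yaw": 0}])

```text
t: 9.35
eef_pos: [493.7, 39.0, 78.6]
tcp_rot: [3.142, -0.0, 2.906]
ft_force: [-0.3, -0.4, -0.7]
opening: 0.227
grip_force: 29.9
```

Emit:
arm_command(deltas=[{"dx": 0.00195,"dy": -0.00046,"dz": 0,"yaw": 0},{"dx": 0.00195,"dy": -0.00046,"dz": 0,"yaw": 0},{"dx": 0.00195,"dy": -0.00046,"dz": 0,"yaw": 0},{"dx": 0,"dy": 0,"dz": 0,"yaw": 0}])

```text
t: 9.75
eef_pos: [499.6, 37.7, 78.7]
tcp_rot: [3.141, 0.0, 2.906]
ft_force: [-0.3, -0.1, -1.5]
opening: 0.23
grip_force: 29.9
```

Emit:
arm_command(deltas=[{"dx": 0.001,"dy": -0.00023,"dz": 0,"yaw": 0},{"dx": 0.001,"dy": -0.00023,"dz": 0,"yaw": 0},{"dx": 0,"dy": 0,"dz": 0,"yaw": 0}])

```text
t: 10.05
eef_pos: [501.5, 37.2, 78.7]
tcp_rot: [3.141, 0.0, 2.906]
ft_force: [-0.1, -0.6, -0.8]
opening: 0.232
grip_force: 29.9
```

Emit:
arm_command(deltas=[{"dx": 0.001,"dy": -0.00023,"dz": 0,"yaw": 0},{"dx": 0.001,"dy": -0.00023,"dz": 0,"yaw": 0},{"dx": 0.001,"dy": -0.00023,"dz": 0,"yaw": 0},{"dx": 0,"dy": 0,"dz": 0,"yaw": 0}])

```text
t: 10.45
eef_pos: [504.5, 36.5, 78.7]
tcp_rot: [3.141, 0.0, 2.906]
ft_force: [0.1, -0.3, -1.4]
opening: 0.227
grip_force: 29.9
```

Emit:
arm_command(deltas=[{"dx": 0.001,"dy": -0.00023,"dz": 0,"yaw": 0},{"dx": 0,"dy": 0,"dz": 0,"yaw": 0}])

```text
t: 10.65
eef_pos: [505.5, 36.3, 78.7]
tcp_rot: [3.141, 0.0, 2.906]
ft_force: [0.2, -0.8, -1.4]
opening: 0.232
grip_force: 29.9
```

Emit:
arm_command(deltas=[{"dx": 0.001,"dy": -0.00023,"dz": 0,"yaw": 0},{"dx": 0,"dy": 0,"dz": 0,"yaw": 0}])

```text
t: 10.85
eef_pos: [506.5, 36.1, 78.7]
tcp_rot: [3.141, 0.0, 2.906]
ft_force: [-0.1, -0.6, -1.4]
opening: 0.228
grip_force: 29.9
```

Emit:
arm_command(deltas=[{"dx": 0.001,"dy": -0.00023,"dz": 0,"yaw": 0},{"dx": 0.001,"dy": -0.00023,"dz": 0,"yaw": 0},{"dx": 0,"dy": 0,"dz": 0,"yaw": 0}])

```text
t: 11.15
eef_pos: [508.5, 35.6, 78.7]
tcp_rot: [3.141, 0.0, 2.906]
ft_force: [0.2, 0.2, 0.0]
opening: 0.229
grip_force: 29.9
```

Emit:
arm_command(deltas=[{"dx": 0.001,"dy": -0.00023,"dz": 0,"yaw": 0},{"dx": 0,"dy": 0,"dz": 0,"yaw": 0}])

```text
t: 11.35
eef_pos: [509.5, 35.4, 78.7]
tcp_rot: [3.141, 0.0, 2.906]
ft_force: [-0.6, 0.9, -1.3]
opening: 0.23
grip_force: 29.9
```

Emit:
arm_command(deltas=[{"dx": 0.001,"dy": -0.00023,"dz": 0,"yaw": 0},{"dx": 0.001,"dy": -0.00023,"dz": 0,"yaw": 0},{"dx": 0,"dy": 0,"dz": 0,"yaw": 0}])

```text
t: 11.65
eef_pos: [511.5, 34.9, 78.7]
tcp_rot: [3.141, 0.0, 2.906]
ft_force: [0.1, -0.6, -0.9]
opening: 0.233
grip_force: 29.9
```

Emit:
arm_command(deltas=[{"dx": 0.001,"dy": -0.00023,"dz": 0,"yaw": 0},{"dx": 0,"dy": 0,"dz": 0,"yaw": 0}])

```text
t: 11.85
eef_pos: [512.3, 34.7, 78.6]
tcp_rot: [3.142, -0.0, 2.906]
ft_force: [0.0, 0.1, -1.4]
opening: 0.229
grip_force: 29.9
```

Emit:
arm_command(deltas=[{"dx": 0.001,"dy": -0.00023,"dz": 0,"yaw": 0},{"dx": 0,"dy": 0,"dz": 0,"yaw": 0}])

```text
t: 12.05
eef_pos: [512.7, 34.6, 78.5]
tcp_rot: [-3.141, -0.002, 2.906]
ft_force: [-4.6, 0.1, -0.8]
opening: 0.228
grip_force: 29.9
```

Emit:
arm_command(deltas=[{"dx": 0.001,"dy": -0.00023,"dz": 0,"yaw": 0},{"dx": 0,"dy": 0,"dz": 0,"yaw": 0}])

```text
t: 12.25
eef_pos: [513.0, 34.5, 78.3]
tcp_rot: [-3.141, -0.003, 2.906]
ft_force: [-8.6, 1.5, 0.2]
opening: 0.234
grip_force: 29.9
```

Contact at about 5 N per mm of command. I back off to about 5 N and slide across (+y).

Emit:
arm_command(deltas=[{"dx": -0.001,"dy": 0.00023,"dz": 0,"yaw": 0},{"dx": 0.00046,"dy": 0.00195,"dz": 0,"yaw": 0},{"dx": 0,"dy": 0,"dz": 0,"yaw": 0}])

```text
t: 12.55
eef_pos: [514.3, 36.5, 78.8]
tcp_rot: [3.141, 0.001, 2.906]
ft_force: [0.8, -0.6, -1.1]
opening: 0.226
grip_force: 29.9
```

Emit:
arm_command(deltas=[{"dx": 0.00046,"dy": 0.00195,"dz": 0,"yaw": 0},{"dx": 0,"dy": 0,"dz": 0,"yaw": 0}])

```text
t: 12.75
eef_pos: [514.9, 38.5, 78.8]
tcp_rot: [3.141, 0.001, 2.906]
ft_force: [0.1, -0.2, -0.6]
opening: 0.23
grip_force: 29.9
```

Emit:
arm_command(deltas=[{"dx": 0.00046,"dy": 0.00195,"dz": 0,"yaw": 0},{"dx": 0,"dy": 0,"dz": 0,"yaw": 0}])

```text
t: 12.95
eef_pos: [515.0, 40.5, 78.7]
tcp_rot: [3.141, 0.0, 2.906]
ft_force: [-1.1, -0.1, -1.1]
opening: 0.23
grip_force: 29.9
```

The force vanished 1 mm deeper than the face, so the pin is probably over the hole. Probing forward here.

Emit:
arm_command(deltas=[{"dx": 0.001,"dy": -0.00023,"dz": 0,"yaw": 0},{"dx": 0.001,"dy": -0.00023,"dz": 0,"yaw": 0},{"dx": 0,"dy": 0,"dz": 0,"yaw": 0}])

```text
t: 13.25
eef_pos: [517.0, 39.8, 78.7]
tcp_rot: [3.141, 0.0, 2.906]
ft_force: [0.6, -0.1, -1.7]
opening: 0.229
grip_force: 29.9
```

3 mm past the face with no force: it's in the hole. Advancing while watching side forces.

Emit:
arm_command(deltas=[{"dx": 0.00146,"dy": -0.00035,"dz": 0,"yaw": 0},{"dx": 0.00146,"dy": -0.00035,"dz": 0,"yaw": 0},{"dx": 0,"dy": 0,"dz": 0,"yaw": 0}])

```text
t: 13.55
eef_pos: [519.9, 39.1, 78.7]
tcp_rot: [3.141, 0.0, 2.906]
ft_force: [0.8, 0.7, -1.1]
opening: 0.229
grip_force: 29.9
```

Emit:
arm_command(deltas=[{"dx": 0.00146,"dy": -0.00035,"dz": 0,"yaw": 0},{"dx": 0,"dy": 0,"dz": 0,"yaw": 0}])

```text
t: 13.75
eef_pos: [521.3, 38.8, 78.7]
tcp_rot: [3.141, 0.0, 2.906]
ft_force: [0.3, -0.0, -0.9]
opening: 0.229
grip_force: 29.9
```

Emit:
arm_command(deltas=[{"dx": 0.00146,"dy": -0.00035,"dz": 0,"yaw": 0},{"dx": 0,"dy": 0,"dz": 0,"yaw": 0}])

```text
t: 13.95
eef_pos: [522.7, 38.5, 78.7]
tcp_rot: [3.141, 0.0, 2.906]
ft_force: [-0.2, 1.1, -1.1]
opening: 0.228
grip_force: 29.9
```

Emit:
arm_command(deltas=[{"dx": 0.00146,"dy": -0.00035,"dz": 0,"yaw": 0},{"dx": 0.00146,"dy": -0.00035,"dz": 0,"yaw": 0},{"dx": 0,"dy": 0,"dz": 0,"yaw": 0}])

```text
t: 14.25
eef_pos: [525.7, 37.7, 78.7]
tcp_rot: [3.141, 0.0, 2.906]
ft_force: [-0.2, -0.5, -1.2]
opening: 0.229
grip_force: 29.9
```

Emit:
arm_command(deltas=[{"dx": 0.00195,"dy": -0.00046,"dz": 0,"yaw": 0},{"dx": 0.00195,"dy": -0.00046,"dz": 0,"yaw": 0},{"dx": 0.00195,"dy": -0.00046,"dz": 0,"yaw": 0},{"dx": 0,"dy": 0,"dz": 0,"yaw": 0}])

```text
t: 14.65
eef_pos: [531.7, 36.3, 78.7]
tcp_rot: [3.141, 0.0, 2.906]
ft_force: [-0.6, -0.6, -1.2]
opening: 0.229
grip_force: 29.9
```

Emit:
arm_command(deltas=[{"dx": 0.00195,"dy": -0.00046,"dz": 0,"yaw": 0},{"dx": 0.00195,"dy": -0.00046,"dz": 0,"yaw": 0},{"dx": 0,"dy": 0,"dz": 0,"yaw": 0}])

```text
t: 14.95
eef_pos: [535.5, 35.4, 78.7]
tcp_rot: [3.141, 0.0, 2.906]
ft_force: [0.3, 0.6, -1.6]
opening: 0.227
grip_force: 29.9
```

Emit:
arm_command(deltas=[{"dx": 0.00195,"dy": -0.00046,"dz": 0,"yaw": 0},{"dx": 0.00195,"dy": -0.00046,"dz": 0,"yaw": 0},{"dx": 0.00195,"dy": -0.00046,"dz": 0,"yaw": 0},{"dx": 0,"dy": 0,"dz": 0,"yaw": 0}])

```text
t: 15.35
eef_pos: [541.4, 34.0, 78.6]
tcp_rot: [3.141, 0.0, 2.906]
ft_force: [-0.4, -0.1, -1.4]
opening: 0.233
grip_force: 29.9
```

Emit:
arm_command(deltas=[{"dx": 0.00195,"dy": -0.00046,"dz": 0,"yaw": 0},{"dx": 0.00195,"dy": -0.00046,"dz": 0,"yaw": 0},{"dx": 0,"dy": 0,"dz": 0,"yaw": 0}])

```text
t: 15.65
eef_pos: [545.3, 33.1, 78.7]
tcp_rot: [3.141, 0.0, 2.906]
ft_force: [0.6, 0.2, -0.7]
opening: 0.228
grip_force: 29.9
```

Emit:
arm_command(deltas=[{"dx": 0.00195,"dy": -0.00046,"dz": 0,"yaw": 0},{"dx": 0.00195,"dy": -0.00046,"dz": 0,"yaw": 0},{"dx": 0,"dy": 0,"dz": 0,"yaw": 0}])

```text
t: 15.95
eef_pos: [549.2, 32.2, 78.7]
tcp_rot: [3.141, 0.0, 2.905]
ft_force: [0.2, 0.1, -1.5]
opening: 0.229
grip_force: 29.9
```

Emit:
arm_command(deltas=[{"dx": 0.00195,"dy": -0.00046,"dz": 0,"yaw": 0},{"dx": 0.00195,"dy": -0.00046,"dz": 0,"yaw": 0},{"dx": 0.00195,"dy": -0.00046,"dz": 0,"yaw": 0},{"dx": 0,"dy": 0,"dz": 0,"yaw": 0}])

```text
t: 16.35
eef_pos: [555.1, 30.8, 78.7]
tcp_rot: [3.141, 0.0, 2.906]
ft_force: [-0.4, 0.3, -1.2]
opening: 0.233
grip_force: 29.9
```

Emit:
arm_command(deltas=[{"dx": 0.001,"dy": -0.00023,"dz": 0,"yaw": 0},{"dx": 0,"dy": 0,"dz": 0,"yaw": 0}])

```text
t: 16.55
eef_pos: [555.8, 30.6, 78.7]
tcp_rot: [3.142, 0.0, 2.906]
ft_force: [0.2, 1.0, -0.9]
opening: 0.234
grip_force: 29.9
```

Emit:
arm_command(deltas=[{"dx": 0.001,"dy": -0.00023,"dz": 0,"yaw": 0},{"dx": 0,"dy": 0,"dz": 0,"yaw": 0}])

```text
t: 16.75
eef_pos: [556.9, 30.4, 78.7]
tcp_rot: [3.141, 0.0, 2.906]
ft_force: [-0.4, -0.2, -0.4]
opening: 0.225
grip_force: 29.9
```

Emit:
arm_command(deltas=[{"dx": 0.001,"dy": -0.00023,"dz": 0,"yaw": 0},{"dx": 0,"dy": 0,"dz": 0,"yaw": 0}])

```text
t: 16.95
eef_pos: [557.6, 30.2, 78.6]
tcp_rot: [3.142, -0.001, 2.906]
ft_force: [-1.8, 0.7, -0.9]
opening: 0.227
grip_force: 29.9
```

Emit:
arm_command(deltas=[{"dx": 0.001,"dy": -0.00023,"dz": 0,"yaw": 0},{"dx": 0,"dy": 0,"dz": 0,"yaw": 0}])

```text
t: 17.15
eef_pos: [557.7, 30.2, 78.4]
tcp_rot: [-3.141, -0.003, 2.906]
ft_force: [-6.3, 1.2, -0.1]
opening: 0.227
grip_force: 29.9
```

The bottom is 45 mm past the face contact, which confirms the hole. I back off 2 mm and release.

Emit:
arm_command(deltas=[{"dx": -0.00195,"dy": 0.00046,"dz": 0,"yaw": 0},{"dx": -0.001,"dy": 0.00023,"dz": 0,"yaw": 0},{"dx": 0,"dy": 0,"dz": 0,"yaw": 0},{"dx": 0,"dy": 0,"dz": 0,"yaw": 0}])

```text
t: 17.55
eef_pos: [556.0, 30.6, 78.7]
tcp_rot: [3.141, 0.0, 2.906]
ft_force: [0.2, 0.6, -1.1]
opening: 0.232
grip_force: 29.9
```

Emit:
arm_command(deltas=[{"dx": 0,"dy": 0,"dz": 0,"yaw": 0},{"dx": 0,"dy": 0,"dz": 0,"yaw": 0},{"dx": 0,"dy": 0,"dz": 0,"yaw": 0},{"dx": 0,"dy": 0,"dz": 0,"yaw": 0},{"dx": 0,"dy": 0,"dz": 0,"yaw": 0},{"dx": 0,"dy": 0,"dz": 0,"yaw": 0},{"dx": 0,"dy": 0,"dz": 0,"yaw": 0}], gripper=0.06)

```text
t: 18.25
eef_pos: [555.8, 30.7, 78.7]
tcp_rot: [3.141, 0.0, 2.906]
ft_force: [-0.6, -0.6, -0.6]
opening: 0.626
grip_force: 0.0
```

```bash
python3 - <<'E'
from h import *
c=read_camera("side")
cv2.imwrite("pics/s5.png",cv2.resize(c["color"][130:290,240:480,::-1],None,fx=3,fy=3,interpolation=cv2.INTER_CUBIC))
print(state()["eef_pos"],state()["opening"],state()["ft_force"])
E
```

```text
[555.79739081  30.66143044  78.66112346] 0.6231455169175325 [-0.59430263  0.29598707 -0.83592646]
```

View pics/s5.png

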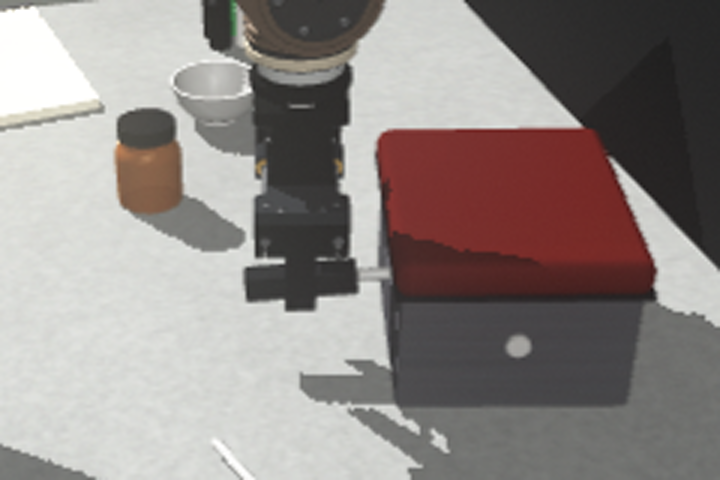

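The pin stays in the hole (grip at crop px (300,280), drooping slightly), with the jaws open around it. Retreating straight up.

Emit:
arm_command(deltas=[{"dx": 0,"dy": 0,"dz": 0.01,"yaw": 0},{"dx": 0,"dy": 0,"dz": 0.02,"yaw": 0},{"dx": 0,"dy": 0,"dz": 0.03,"yaw": 0},{"dx": 0,"dy": 0,"dz": 0.03,"yaw": 0},{"dx": 0,"dy": 0,"dz": 0.03,"yaw": 0},{"dx": -0.02,"dy": 0,"dz": 0.02,"yaw": 0},{"dx": -0.03,"dy": 0,"dz": 0.01,"yaw": 0},{"dx": -0.03,"dy": 0,"dz": 0,"yaw": 0},{"dx": 0,"dy": 0,"dz": 0,"yaw": 0},{"dx": 0,"dy": 0,"dz": 0,"yaw": 0}])

```text
t: 19.3
eef_pos: [476.1, 30.6, 229.6]
tcp_rot: [3.141, 0.002, 2.905]
ft_force: [1.0, 0.0, -0.1]
opening: 0.628
grip_force: 0.0
```

```bash
python3 - <<'E'
from h import *
c=read_camera("side"); P,_,_=cloud(c)
z=P[...,2]; a=np.array([.9728,-.2317]); 
p=P[...,0]*a[0]+P[...,1]*a[1]; q=P[...,0]*-a[1]+P[...,1]*a[0]
m=(c["color"].max(-1)<70)&(z>50)&(z<100)&(P[...,0]>480)&(P[...,0]<620)&(P[...,1]>-10)&(P[...,1]<70)
Q=p[m]; print(m.sum(),"grip along a",np.percentile(Q,[1,99]),"expect centre",532.6,"z",np.percentile(z[m],[2,98]))
cv2.imwrite("pics/s6.png",cv2.resize(c["color"][130:290,240:480,::-1],None,fx=3,fy=3,interpolation=cv2.INTER_CUBIC))
E
```

```text
373 grip along a [491.22332371 576.6507758 ] expect centre 532.6 z [57.05912469 79.5511129 ]
```

View pics/s6.png

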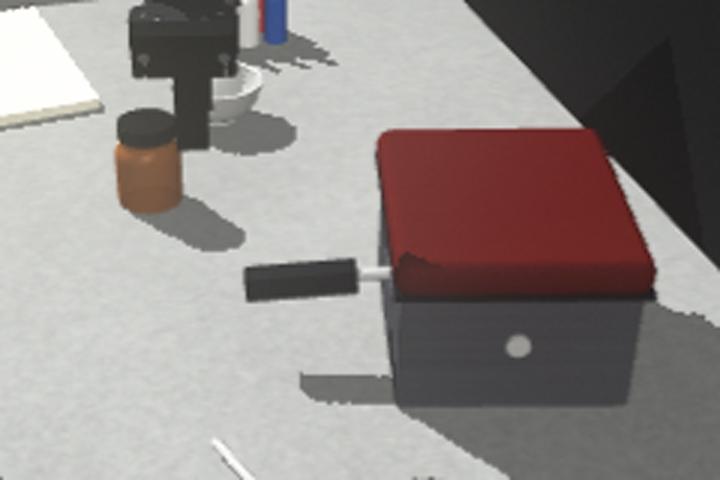

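The pin is seated, grip at crop px (300,280), and the gripper is clear. The grip centre reads 534 along the pin against 532.6 expected, so it hasn't slid.

```bash
python3 -c "
from cell import job_done; print(job_done())"
```

```text
the job is handed in; nothing more can be done
None
```

The armrest is locked: the pin is in the hole with its point about 42–43 mm past the face and the gripper clear. The highest force I read was about 9 N, the jar, bottle and bowl were left alone, and the job was handed in at about 19 s.

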